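# Eject a struck medal from its collar die

### The arm

A 7-joint arm with a two-finger parallel gripper is mounted at the origin on a cart in front of the work surface, level with it; the furniture and walls round the work are solid. World frame = base frame: x ahead of the robot, y to its left, z up, the work surface at z = 0. Lengths are in m, angles in rad, forces in N, time in s.
With the tool pointing down it reaches from about 0.425 to 0.925 m from the base axis. Payload 6.8 kg.
Tool frame: the origin (TCP) lies between the finger pads; the fingertips stand r.tip_reach ahead of it and the grasp point (between the pads) lies 11 mm behind it (r.tip_reach is the distance from the TCP to the fingertips, in m); z points along the fingers, y is the direction in which the jaws open and shut (so a half turn about z gives the same grasp; the last joint's range is limited). The gripper opens to 85 mm and grips with 20 to 120 N. Pads are 22 mm wide; open, the fingers measure 114 mm over their backs; the gripper's body (76 mm by 85 mm) begins 54 mm behind the grasp point. The pads swing forward as they close: fully open they stand 13 mm farther back than shut.
Start: joints at [1.209, 0.477, 0.022, 1.555, -0.011, 1.109, -0.083], TCP at [0.169, -0.653, 0.213] pointing down, gripper open.
Joint ranges: [-2.96, 2.96], [-0.34, 2.1], [-1.41, 1.46], [0.24, 2.44], [-1.37, 4.51], [0.17, 1.92], [-2.96, 2.96]. Speed limits (rad/s): [2.39, 2.39, 3.14, 3.14, 3.14, 3.14, 3.14].

### API

Orientations are given as a rotation vector (axis times angle).
In Python, from bench import r, eyes, spotter gives the robot as it stands.
- The arm moves only by the tool carry_out, never from a script. Its argument "series" is text: rows parted by semicolons, each of 5 numbers parted by spaces: the shift along the tool's x, y, z in cm, then the turn about the tool's z in rad, then the opening, from 0 (shut) to 1 (fully open). In form: x y z yaw gripper; .... A call has 1 to 8 rows; each row shifts and turns the commanded pose from where the row before left it, along the tool's axes as they then stand; what a row does not reach is not made up. A row lasts 1/8 s, in which the tool goes at most 62.5 mm and 10.7 degrees, less where a joint would pass 70% of its speed; a pose out of reach is approached as far as the arm can. A call with a gripper value outside its range is refused whole. The fingers move at their own pace and stop on an object; "grip_force" is the grip in N (left out, the last holds). Time passes only in rows, so rows that do not move let the fingers close. It gives the time, the measured TCP pose, the force and the opening at its end, in the units of the state.
- r.get_obs(): the state, without advancing time (a new reading comes with each control period).
- eyes.grab_frame(name): name is "scene" or "top" or "wrist"; returns a dict with "color" (384x512x3 uint8, blue, green, red), "intrinsics" (3x3 intrinsics, pixels), "R" (3x3) and "t" (3): a world point X has camera coordinates R X + t; the wrist camera has in their place "T_tool_cam" (4x4, takes a point from camera to tool coordinates, whose origin is the TCP and whose axes are the flange's). Camera axes: x right, y down, z forward; pixel columns grow to the right and rows downward; lengths in m; the calibration is good to about 2 mm. A picture is of the moment at which its call begins: read the wrist's pose just before it. There is no depth.
- r.hand_in(): hands the job in, once; it reports no verdict.
Trained networks look in a picture, given as the dict that the camera call returned (one of the last four; its "shot" number tells which), for a name from the list of things; names that differ only in an ending like _2 or _b are one class to them, and where a whole thing is asked for, a point or a joint stands for the part that bears it (a point fixed in the world has none). Each returns a list of dicts, best first, with "confidence" (0 to 1); they miss things now and then, are a little off and sometimes report something else, mostly with a low value. They report only what shows in the picture. A call takes as long as a camera call. They do not tell look-alikes from the thing itself.
- spotter.search_frame(picture, query): "uv" ([column, row] in pixels, amid what is visible of it).
- spotter.trace(picture, query): "pixels" (384x512 bool, what is visible of it) and "uv" ([column, row] in pixels, amid what is visible of it).
- spotter.mark_of(picture, query): "uv" ([column, row] in pixels: a listed point, or the origin of a listed thing).
The state is a dict: "clock": time; "joints": joint angles; "qvel": joint speeds; "tau": joint torques, N m; "tcp_pos": TCP position; "orientation": TCP orientation; "contact_force": force on the tool from outside, world axes, zero at the start; "moment": the same for the moment, N m; "grip_width": finger opening in m.
Only numpy, scipy, OpenCV 4.12 (cv2) and the standard library are available. Lean on these libraries where they do the work, as an engineer would, in place of code of your own. Each camera call takes 0.05 s, during which the arm holds its last target.

### The job

The medal has just been struck and sits sunk in the collar of the die on the bench. Swing the die's lever fully over so that the ejector lifts the medal up out of the collar, take the medal and set it down, not drop it, flat and face up in the middle of the flat steel bench block. Then swing the lever all the way back so the die is ready for the next blank, and leave the dapping block, the top die and the stack of blanks where they are.

Things in the scene. Friction and masses are not known exactly. Their poses are not given: they have to be found in the camera images.
- collar_die: The collar die, screwed to the bench: dark square base plate 128 x 128 x 12 mm, on it a knurled cam ring of 87 mm diameter (17 to 33 mm up) that carries the lever, on top a steel collar ring. Two steel stop pins, 34 mm tall, bound the lever's swing. Origin: centre of the plate's underside, under the bore's axis; z up; the middle of the lever's swing points to -x.
- collar_mouth (a point): Centre of the bore at the collar's flat top, 56 mm above the bench. The collar is a steel ring of 76 mm outer diameter; its bore is 43 mm wide and 10 mm deep, and at its bottom, 46 mm above the bench, an inner shoulder with a 33 mm hole carries the medal. The ejector rises through that hole.
- ejector_top (a point): Centre of the top of the ejector, a round steel plunger 30 mm in diameter inside the collar, driven by the lever: 43.5 mm above the bench at lever 0, rising 12.7 mm per rad. It meets the medal at about 0.2 rad; at 1.3 it holds the medal's underside 60 mm above the bench, 4 mm above the collar's top.
- lever (a joint): Angle of the lever about the bore's vertical axis, rad, growing anticlockwise seen from above: 0 at the rest stop (ejector down, lever 0.65 rad to the +y side of the die's -x), 1.3 at the other stop (ejector up, 0.65 rad to the -y side of -x). Starts at 0 to 0.1. Stiff (about 4 N at the knob), stays where it is left, not driven back by pressing on the ejector.
- lever_knob (a point): Centre of the black ball knob (23 mm diameter) at the lever's end: 108 mm from the bore's axis, 36 mm above the bench. The lever is a bare 9 mm steel rod that slopes down to the cam ring; outside the base plate there is free bench below it.
- medal: The struck medal: brass disc 40 mm in diameter, 7 mm thick, raised rim and sunburst on its upper face, 60 to 100 g. Origin: centre of its underside; z out of its face, up at the start. At first it lies on the shoulder in the collar, its face 3 mm below the collar's top, so it cannot be gripped until raised.
- bench_block: The flat steel bench block: a loose, plain bright square block 75 x 75 x 18 mm, 0.78 kg, lying on the bench to the left or right of the die. Origin: centre of its underside; its sides run along its x and y.
- dapping_block: The dapping block, a steel cube of 45 mm with round hollows in its faces, on the other side of the die; a bystander. Origin: centre of its underside.
- top_die: The top die, a loose round steel punch 48 mm in diameter and 58 mm tall standing behind the collar die; a bystander. Origin: centre of its underside.
- blank_1: The lowest of a stack of three plain brass blanks (each 40 mm in diameter, 7 mm thick, without any pattern) behind the collar die; bystanders. Origin: centre of its underside.
- blank_3: The uppermost of the three stacked plain brass blanks, 40 mm in diameter and 7 mm thick, its underside 14 mm above the bench; a bystander. Origin: centre of its underside.
Mind the look-alikes: they are no part of the job. What is shaped like the bench_block but black or purple is not meant.

How it is judged:
On the way, in this order (a step that is already met when the one before it is completed fails the run):
1. the lever is fully over (at least 1.18 rad) and the medal stands raised over the collar on the ejector (value of joint lever above 1.18 rad and z of medal in the frame of collar_die above 0.0575 m and horizontal distance between medal and collar_die below 0.012 m), for 0.2 s.
2. the medal lies on the bench block (horizontal distance between medal and bench_block below 0.015 m and z of medal in the frame of bench_block between 0.0155 and 0.0205 m), for 0.2 s.
At the end, for the whole second after the job is handed in: The medal lies at rest, released, flat and face up (within 0.08 rad) on the bench block, its centre within 15 mm of the block's centre, and the lever is back at its rest stop (below 0.12 rad) (all of step 2 and angle between medal's own z axis and vertical below 0.08 rad and linear speed of medal below 0.02 m/s and value of joint lever below 0.12 rad); the robot touches nothing.
It fails at once if the medal is dropped: it moves faster than 0.45 m/s (a fall of 10 mm) with no finger on it (linear speed of medal above 0.45 m/s and contact force between medal and the fingers below 0.05 N).
It fails at once if the dapping block, the top die or the stack of blanks is shifted by more than 20 mm (distance of any of dapping_block, top_die, blank_1, blank_3 from where it was at the start of the episode above 0.02 m).
It also fails if it takes over 70 s, if anything falls off the work surface, if the arm or the gripper's body presses on something with over 40 N, if the wrist force passes 120 N, or if a joint passes its speed limit or range.

## Working session

There is one attempt and no reset: what is moved stays moved. The work goes in short steps, Python scripts to look and compute and a tool call to move; the robot and the scene stay as the last step left them, time stands still between calls to the robot, and variables do not carry over. Pictures are saved under pics/ and viewed, and the job is handed in when it is done.

Besides the shell and the picture viewer there is one more tool, called after "Request:" as name(argument=value, ...) on one line, values as JSON. carry_out: Moves the arm, as the interface text tells. Its arguments: {"type":"object","properties":{"series":{"type":"string"},"grip_force":{"type":"number"}},"required":["series"]}

```bash
ls; mkdir -p pics; cat > h.py <<'E'
import numpy as np,cv2
from scipy.spatial.transform import Rotation as Ro
from bench import r,eyes,spotter
def back(p,uv,z):
    K=np.array(p["intrinsics"]);R=np.array(p["R"]);t=np.array(p["t"])
    d=R.T@np.linalg.inv(K)@np.array([uv[0],uv[1],1.]);c=-R.T@t
    return c+d*(z-c[2])/d[2]
def proj(p,X):
    q=np.array(p["R"])@np.array(X)+np.array(p["t"]);q=np.array(p["intrinsics"])@q;return q[:2]/q[2]
def wristcam(p,o):
    T=np.eye(4);T[:3,:3]=Ro.from_rotvec(o["orientation"]).as_matrix();T[:3,3]=o["tcp_pos"]
    W=T@np.array(p["T_tool_cam"]);p["R"]=W[:3,:3].T;p["t"]=-W[:3,:3].T@W[:3,3];return p
E
python3 - <<'E'
from h import *
o=r.get_obs();print({k:np.round(v,3).tolist() for k,v in o.items()},r.tip_reach)
print(Ro.from_rotvec(o["orientation"]).as_matrix().round(3))
Z=dict(collar_die=0,collar_mouth=.056,lever_knob=.036,medal=.046,bench_block=0,dapping_block=0,top_die=0,blank_1=0,blank_3=.014)
for n in ["top","scene"]:
    p=eyes.grab_frame(n);cv2.imwrite(f"pics/{n}0.png",p["color"])
    print(n,-np.array(p["R"]).T@p["t"])
    for q,z in Z.items():
        for d in spotter.mark_of(p,q)[:3]: print(n,q,np.round(d["uv"],1),round(d["confidence"],2),back(p,d["uv"],z).round(4))
E
```

```text
pics
{'clock': 0.0, 'joints': [1.209, 0.478, 0.022, 1.556, -0.012, 1.109, -0.083], 'qvel': [0.0, -0.001, 0.001, -0.0, 0.001, 0.001, 0.001], 'tau': [-0.0, -59.645, 1.608, -28.12, 0.012, 0.009, -0.0], 'tcp_pos': [0.169, -0.653, 0.212], 'orientation': [-3.115, -0.397, 0.001], 'contact_force': [0.428, -0.068, -0.965], 'moment': [-0.003, -0.027, -0.011], 'grip_width': 0.085} 0.008
[[ 0.968  0.251 -0.001]
 [ 0.251 -0.968  0.002]
 [-0.    -0.002 -1.   ]]
top [0.40599521 0.08006324 1.31010621]
top collar_die [273.5 187.5] 0.56 [0.5848 0.0247 0.    ]
top collar_mouth [276.3 188.8] 0.87 [0.5731 0.0188 0.056 ]
top lever_knob [267.6 222.2] 0.53 [0.4751 0.0464 0.036 ]
top medal [275.5 186.2] 0.45 [0.5824 0.0205 0.046 ]
top bench_block [129.8 195.2] 0.88 [0.5684 0.4718 0.    ]
top bench_block [183.9 251.1] 0.73 [0.3937 0.3027 0.    ]
top bench_block [187.2 201.3] 0.66 [0.5462 0.2937 0.    ]
top dapping_block [367.2 196. ] 0.71 [ 0.553  -0.2673  0.    ]
top top_die [247.3 141.1] 0.5 [0.7349 0.1045 0.    ]
top blank_1 [311.3 135. ] 0.64 [ 0.7515 -0.0996  0.    ]
top blank_1 [187. 202.] 0.51 [0.544  
[... 355 characters left out ...]
ne lever_knob [233.2 216.9] 0.82 [0.4719 0.0554 0.036 ]
scene medal [272.8 200.1] 0.45 [0.5858 0.0307 0.046 ]
scene bench_block [181.5 162.6] 0.83 [0.5552 0.4455 0.    ]
scene bench_block [157.1 198.5] 0.77 [0.3905 0.3106 0.    ]
scene bench_block [201.  181.7] 0.68 [0.5354 0.2998 0.    ]
scene dapping_block [354.6 281.9] 0.83 [ 0.5505 -0.2629  0.    ]
scene top_die [292.4 183. ] 0.85 [0.737  0.1026 0.    ]
scene top_die [202.  183.8] 0.75 [0.5308 0.2876 0.    ]
scene blank_1 [355.2 213. ] 0.57 [ 0.7528 -0.1176  0.    ]
scene blank_1 [356.4 213.4] 0.5 [ 0.7537 -0.1208  0.    ]
scene blank_3 [355.2 213. ] 0.57 [ 0.7363 -0.1272  0.014 ]
scene blank_3 [356.4 213.4] 0.5 [ 0.7371 -0.1304  0.014 ]
```

View pics/top0.png

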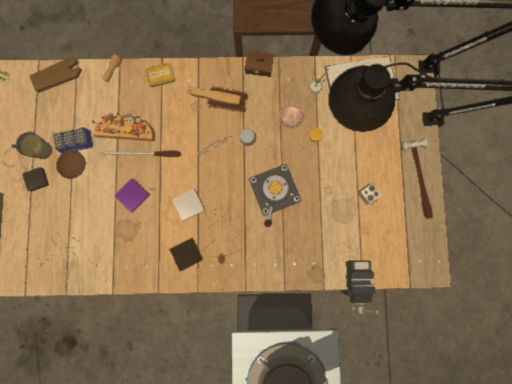

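View pics/scene0.png

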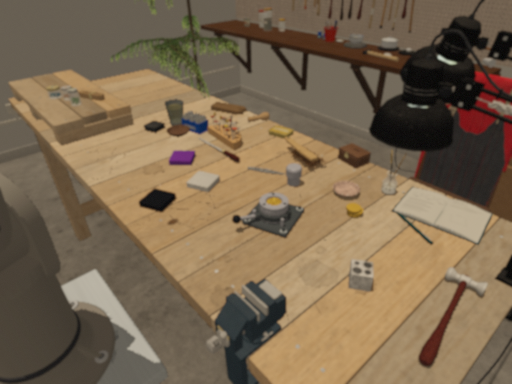

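The silver block is the bench block, at about (0.543, 0.295); the black and purple squares are decoys. The die is near (0.578, 0.021) and the knob near (0.473, 0.05). I'll move the wrist camera over the die.

Request:
carry_out(series="3 -3.5 -1.2 0 1;3 -3.5 -1.2 0 1;3 -3.5 -1.2 0 1;3 -3.5 -1.2 0 1;3 -3.5 -1.2 0 1;3 -3.5 -1.2 0 1;3 -3.5 -1.2 0 1;3 -3.5 -1.2 0 1")

```text
clock: 2.0
tcp_pos: [0.332, -0.3207, 0.31]
orientation: [3.116, 0.397, 0.001]
contact_force: [1.1, -0.3, -1.0]
grip_width: 0.0853
```

Request:
carry_out(series="3 -3.5 0 0 1;3 -3.5 0 0 1;3 -3.5 0 0 1;3 -3.5 0 0 1;3 -3.5 0 0 1;3 -3.5 0 0 1;3 -3.5 0 0 1;0 0 0 0 1")

```text
clock: 3.0
tcp_pos: [0.4743, -0.0284, 0.3096]
orientation: [-3.114, -0.408, -0.002]
contact_force: [-0.9, -1.0, 1.3]
grip_width: 0.0856
```

```bash
cat > look.py <<'E'
from h import *
import sys
def look(name,Z):
    o=r.get_obs();p=wristcam(eyes.grab_frame("wrist"),o);cv2.imwrite(f"pics/{name}.png",p["color"])
    print("clock",o["clock"],"tcp",np.round(o["tcp_pos"],4),"tilt",(Ro.from_rotvec(o["orientation"]).as_matrix()).round(3).tolist(),"cam",(-p["R"].T@p["t"]).round(3))
    for q,z in Z.items():
        for d in spotter.mark_of(p,q)[:3]: print(q,np.round(d["uv"],1),round(d["confidence"],2),back(p,d["uv"],z).round(4))
    return p,o
E
python3 - <<'E'
from look import *
look("w1",dict(collar_die=0,collar_mouth=.056,lever_knob=.036,medal=.046,bench_block=0))
E
```

```text
clock 3.0 tcp [ 0.4743 -0.0284  0.3096] tilt [[0.966, 0.257, 0.001], [0.257, -0.966, 0.001], [0.001, -0.001, -1.0]] cam [ 0.538 -0.011  0.471]
collar_die [237.3  68.9] 0.87 [ 0.5786  0.0224 -0.    ]
collar_mouth [235.4  65.2] 0.74 [0.5773 0.0217 0.056 ]
lever_knob [198.2 141.4] 0.83 [0.4731 0.0482 0.036 ]
medal [238.8  67.1] 0.59 [0.5772 0.0179 0.046 ]
bench_block [39.6 47.2] 0.85 [0.5364 0.2884 0.    ]
bench_block [ 24.8 155.8] 0.65 [0.3811 0.2959 0.    ]
```

View pics/w1.png

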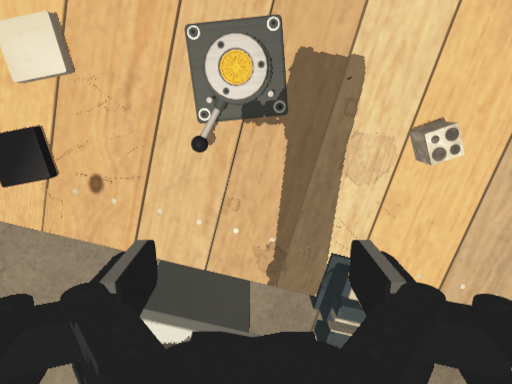

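```bash
python3 - <<'E'
from look import *
o=r.get_obs();p=wristcam(eyes.grab_frame("wrist"),o)
S=[back(p,u,.012)[:2] for u in [(193,32),(273,23),(279,106),(204,114)]]
print(np.round(S,4),np.mean(S,0))
for i in range(4):
    d=S[(i+1)%4]-S[i];print(np.hypot(*d),(np.arctan2(d[1],d[0])+np.pi/4)%(np.pi/2)-np.pi/4)
for n,t in [("top",0),("scene",0)]:
    q=eyes.grab_frame(n)
    for d in spotter.mark_of(q,"lever_knob")[:2]: print(n,back(q,d["uv"],.036),d["confidence"])
for pt in [(0.578,.0218,.056),(.473,.048,.036)]: print(proj(p,pt))
print(o["joints"])
E
```

```text
[[ 0.6058  0.0816]
 [ 0.6421 -0.0166]
 [ 0.5439 -0.0521]
 [ 0.5076  0.0458]] [0.57485048 0.01469493]
0.10468319808479905 0.3535633626433097
0.10441041794913875 0.34749838047964277
0.10443134061340545 0.3546832642087061
0.10452614598302128 0.34991526748633595
top [0.46842172 0.04291595 0.036     ] 0.6
scene [0.47129945 0.05594736 0.036     ] 0.57
[230.45131731  62.04737214]
[194.35196177 139.77015215]
[ 0.42969604  0.09100668 -0.51969841  1.86218054  0.04891541  1.20084492
 -1.42515156]
```

```bash
python3 - <<'E'
from look import *
p,o=look("w2",dict(collar_die=0,collar_mouth=.056,lever_knob=.036,medal=.046,bench_block=0))
print(o["qvel"])
E
```

```text
clock 3.55 tcp [ 0.4732 -0.0326  0.3094] tilt [[0.968, 0.25, 0.0], [0.25, -0.968, -0.0], [0.0, 0.0, -1.0]] cam [ 0.537 -0.016  0.471]
collar_die [232.5  63.2] 0.75 [0.583 0.025 0.   ]
collar_mouth [228.8  64.8] 0.73 [0.5747 0.0241 0.056 ]
lever_knob [196.3 141.2] 0.77 [0.472 0.046 0.036]
lever_knob [231.6  67.8] 0.3 [0.5739 0.0218 0.036 ]
medal [234.7  64.5] 0.91 [0.5778 0.0181 0.046 ]
medal [231.1  61.3] 0.27 [0.5803 0.0233 0.046 ]
bench_block [ 22.1 156.3] 0.85 [0.3805 0.2952 0.    ]
bench_block [34.  47.6] 0.76 [0.5349 0.29   0.    ]
[-0.00408256 -0.0009261  -0.00476251  0.00062559 -0.00085902 -0.00237543
 -0.0005187 ]
```

View pics/w2.png

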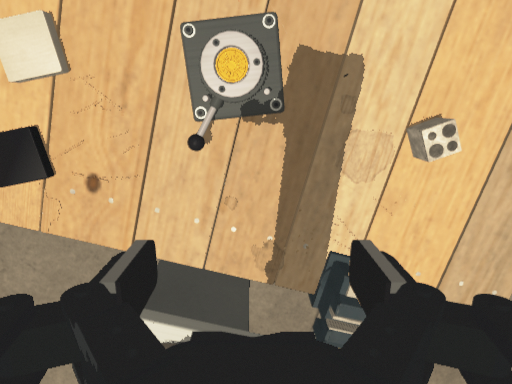

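```bash
python3 - <<'E'
from look import *
o=r.get_obs();p=wristcam(eyes.grab_frame("wrist"),o)
S=[back(p,u,.012)[:2] for u in [(189,31),(269,20.5),(276,104),(201,113)]]
print(np.round(S,4),np.mean(S,0))
for i in range(4):
    d=S[(i+1)%4]-S[i];print(np.hypot(*d),(np.arctan2(d[1],d[0])+np.pi/4)%(np.pi/2)-np.pi/4)
print(back(p,(232.5,64.5),.053),back(p,(232.5,64.5),.056),back(p,(196,142.5),.036))
E
```

```text
[[ 0.6058  0.0887]
 [ 0.6439 -0.009 ]
 [ 0.5458 -0.0458]
 [ 0.5081  0.0516]] [0.57587996 0.02137321]
0.1048165176395568 0.37234632640886245
0.10478368475490657 0.35929695272955575
0.1044964683678505 0.3695292255589231
0.10448563103231012 0.3623269941839673
[0.57642492 0.02064766 0.053     ] [0.57614386 0.02039046 0.056     ] [0.47013684 0.04650975 0.036     ]
```

Request:
carry_out(series="0.6 -2.6 3 0 0.55;0.6 -2.6 3 0 0.55;0.5 -2.5 3 0 0.55;0 0 4 0.17 0.55;0 0 3 0.16 0.55;0 0 2 0.16 0.55;0 0 0 0 0.55;0 0 0 0 0.55")

```text
clock: 4.9
tcp_pos: [0.471, 0.0468, 0.1301]
orientation: [-3.12, 0.365, -0.002]
contact_force: [1.1, -0.8, -0.5]
grip_width: 0.0468
```

```bash
python3 - <<'E'
from look import *
p,o=look("w3",dict(collar_mouth=.056,lever_knob=.036,medal=.053))
print(np.array(o["qvel"]).round(3),o["joints"],o["grip_width"])
E
```

```text
clock 4.9 tcp [0.471  0.0468 0.1301] tilt [[0.973, -0.231, 0.001], [-0.231, -0.973, 0.0], [0.001, -0.0, -1.0]] cam [0.535 0.032 0.292]
lever_knob [252.7 187.4] 0.56 [0.4714 0.0475 0.036 ]
medal [257.6  43.8] 0.92 [0.5736 0.0198 0.053 ]
[ 0.005 -0.012 -0.005 -0.008  0.    -0.002 -0.013] [ 0.19505124  0.29508829 -0.49367524  2.07987877  0.19187109  0.80826794
 -2.21747656] 0.046788933770303735
```

View pics/w3.png

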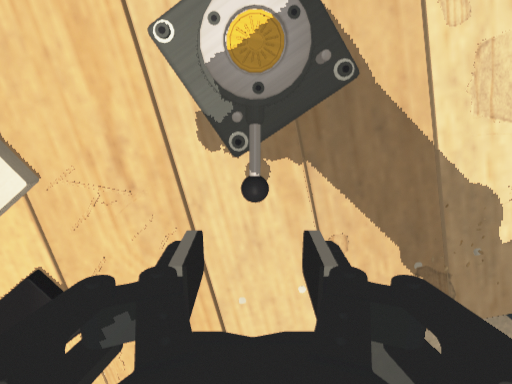

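Request:
carry_out(series="0 0 3 0 0.55;0 0 3 0 0.55;0 0 3 0 0.55;0 0 1.4 0 0.55;0 0 0 0 0.55;0 0 0 0 0.55")

```text
clock: 5.85
tcp_pos: [0.4713, 0.0468, 0.0263]
orientation: [-3.119, 0.37, -0.003]
contact_force: [0.3, -0.2, 0.6]
grip_width: 0.0472
```

Request:
carry_out(series="0.08 1.3 0 -0.12 0.55;0.08 1.3 0 -0.12 0.55;0.08 1.3 0 -0.12 0.55;0.08 1.3 0 -0.12 0.55;0.08 1.3 0 -0.12 0.55;0 0 0 0 0.55;0 0 0 0 0.55")

```text
clock: 6.72
tcp_pos: [0.4749, -0.0171, 0.0259]
orientation: [3.09, 0.565, 0.002]
contact_force: [0.4, 0.3, -0.8]
grip_width: 0.0469
```

```bash
cat > st.py <<'E'
from look import *
C=np.array([.576,.0205])
def st(name):
    o=r.get_obs();M=Ro.from_rotvec(o["orientation"]).as_matrix();d=np.array(o["tcp_pos"])[:2]-C
    print("clock",o["clock"],"tcp",np.round(o["tcp_pos"],4),"rad",np.hypot(*d).round(4),"lever-angle of tcp",((np.arctan2(d[1],d[0])%(2*np.pi))-(np.pi-.65+.366)).round(3),"toolx lever ang",(np.arctan2(-M[1,0],-M[0,0])%(2*np.pi)-(np.pi-.284)).round(3),"F",np.round(o["contact_force"],1))
    for n in ["scene"]:
        p=eyes.grab_frame(n);cv2.imwrite(f"pics/{name}.png",cv2.resize(p["color"][130:330,150:400],None,fx=3,fy=3))
        for q,z in dict(lever_knob=.036).items():
            for k in spotter.mark_of(p,q)[:2]:
                X=back(p,k["uv"],z);e=X[:2]-C;print(q,k["uv"],k["confidence"],X,np.hypot(*e),(np.arctan2(e[1],e[0])%(2*np.pi))-(np.pi-.284))
E
python3 -c "
from st import *
st('s1')"
```

```text
clock 6.725 tcp [ 0.4749 -0.0171  0.0259] rad 0.1078 lever-angle of tcp 0.64 toolx lever ang 0.646 F [ 0.4  0.3 -0.8]
lever_knob [231.6, 217.6] 0.8 [0.46711791 0.05591706 0.036     ] 0.1144975031581764 -0.03048424461907384
```

View pics/s1.png

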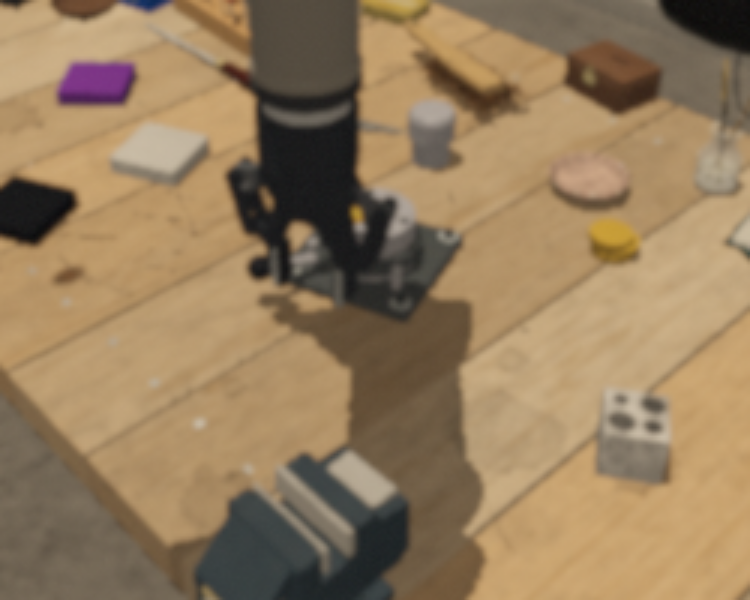

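```bash
python3 - <<'E'
from look import *
p,o=look("w4",dict(lever_knob=.036,medal=.053))
E
```

```text
clock 6.825 tcp [ 0.4746 -0.0168  0.0256] tilt [[0.935, 0.355, 0.001], [0.355, -0.935, 0.0], [0.001, 0.0, -1.0]] cam [0.536 0.007 0.187]
lever_knob [133.6 206.6] 0.61 [0.47   0.0448 0.036 ]
```

View pics/w4.png

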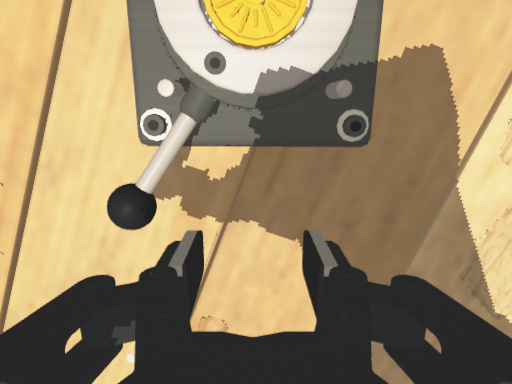

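```bash
python3 - <<'E'
from look import *
o=r.get_obs();p=eyes.grab_frame("wrist");T=np.array(p["T_tool_cam"]);print(T.round(4));K=np.array(p["intrinsics"]);print(K)
Ti=np.linalg.inv(T)
for X in [(0,0,0),(0,0,.008),(0,-.0235,.008),(0,.0235,.008),(0,-.0235,-.01),(.011,-.0235,0.008),(-.011,-.0235,0.008),(.011,-.0235,-0.02),(0,.0235,-0.05)]:
    q=Ti@np.array([*X,1]);q=K@q[:3];print(X,(q[:2]/q[2]).round(1))
E
```

```text
[[ 1.000e-04 -9.656e-01 -2.601e-01  6.630e-02]
 [ 1.000e+00  3.000e-04 -7.000e-04 -4.000e-04]
 [ 7.000e-04 -2.601e-01  9.656e-01 -1.617e-01]
 [ 0.000e+00  0.000e+00  0.000e+00  1.000e+00]]
[[321.70108196   0.         252.64541987]
 [  0.         321.70108196 191.10215727]
 [  0.           0.           1.        ]]
(0, 0, 0) [253.5 231.8]
(0, 0, 0.008) [253.5 226.4]
(0, -0.0235, 0.008) [211.8 226.4]
(0, 0.0235, 0.008) [295.3 226.4]
(0, -0.0235, -0.01) [207.4 239.3]
(0.011, -0.0235, 0.008) [211.1 207.8]
(-0.011, -0.0235, 0.008) [212.4 244.4]
(0.011, -0.0235, -0.02) [203.6 226.2]
(0, 0.0235, -0.05) [314.2 281. ]
```

The fingers passed over the knob: partly open, the tips sit higher than I assumed. I'll calibrate by gently touching the bench here.

Request:
carry_out(series="0 0 1 0 0.55;0 0 0.5 0 0.55;0 0 0.2 0 0.55;0 0 0 0 0.55")

```text
clock: 7.52
tcp_pos: [0.4744, -0.0174, 0.008]
orientation: [-3.09, -0.568, 0.001]
contact_force: [0.1, 0.2, 0.2]
grip_width: 0.0468
```

Request:
carry_out(series="0 0 0.3 0 0.55;0 0 0 0 0.55")

```text
clock: 7.78
tcp_pos: [0.4745, -0.0175, 0.0052]
orientation: [-3.09, -0.568, 0.0]
contact_force: [-0.1, -0.0, -0.4]
grip_width: 0.0471
```

Request:
carry_out(series="0 0 0.3 0 0.55;0 0 0 0 0.55")

```text
clock: 8.02
tcp_pos: [0.4744, -0.0175, 0.0021]
orientation: [-3.09, -0.568, 0.0]
contact_force: [0.3, -0.3, -0.7]
grip_width: 0.0467
```

Request:
carry_out(series="0 0 -4.5 0 0.55;0.08 -1.3 0 0.12 0.55;0.08 -1.3 0 0.12 0.55;0.08 -1.3 0 0.12 0.55;0.08 -1.3 0 0.12 0.55;0.08 -1.3 0 0.12 0.55;0 0 0 0 0.55;0 0 0 0 0.55")

```text
clock: 9.02
tcp_pos: [0.4704, 0.0461, 0.0472]
orientation: [3.12, -0.367, -0.0]
contact_force: [0.4, -1.6, 0.8]
grip_width: 0.0469
```

```bash
python3 -c "
from st import *
st('s2')
look('w5',dict(lever_knob=.036))"
```

```text
clock 9.025 tcp [0.4704 0.0461 0.0472] rad 0.1087 lever-angle of tcp 0.046 toolx lever ang 0.05 F [ 0.4 -1.6  0.8]
lever_knob [233.5, 216.4] 0.6 [0.47368785 0.05653265 0.036     ] 0.1084717805653847 -0.05461868124226843
lever_knob [276.9, 198.6] 0.21 [0.60848256 0.03845008 0.036     ] 0.03711228983379207 -2.35275043006463
clock 9.125 tcp [0.4704 0.0458 0.0472] tilt [[0.972, -0.234, -0.0], [-0.234, -0.972, -0.0], [-0.0, 0.0, -1.0]] cam [0.535 0.031 0.209]
lever_knob [255.5 224.2] 0.62 [0.4699 0.045  0.036 ]
```

View pics/w5.png

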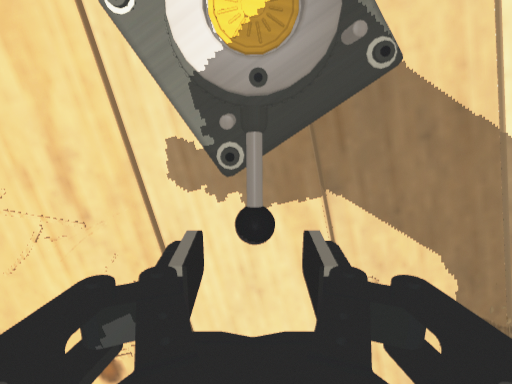

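Request:
carry_out(series="0 0 2 0 0.55;0 0 2.3 0 0.55;0 0 0 0 0.55;0.08 1.3 0 -0.12 0.55;0.08 1.3 0 -0.12 0.55;0.08 1.3 0 -0.12 0.55;0 0 0 0 0.55")

```text
clock: 10.1
tcp_pos: [0.4686, 0.007, 0.0049]
orientation: [-3.136, -0.19, -0.001]
contact_force: [0.5, 0.2, 0.7]
grip_width: 0.047
```

```bash
python3 -c "
from st import *
st('s3')
look('w6',dict(lever_knob=.036))"
```

```text
clock 10.1 tcp [0.4686 0.007  0.0049] rad 0.1082 lever-angle of tcp 0.409 toolx lever ang 0.405 F [0.5 0.2 0.7]
lever_knob [240.2, 221.9] 0.77 [0.47214716 0.02786706 0.036     ] 0.10411380857932913 0.21318114904155028
clock 10.2 tcp [0.469  0.0076 0.0049] tilt [[0.993, 0.12, 0.001], [0.12, -0.993, -0.0], [0.001, 0.0, -1.0]] cam [0.534 0.016 0.167]
lever_knob [231.7 260.6] 0.95 [0.4666 0.0173 0.036 ]
```

View pics/w6.png

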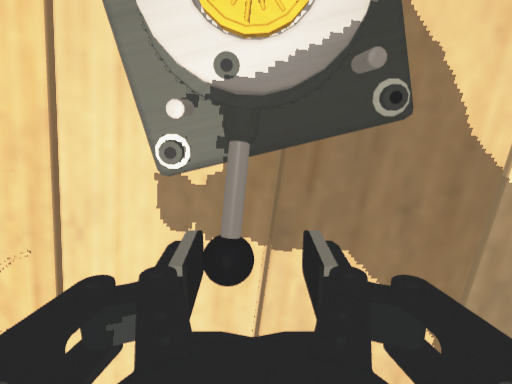

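The finger is now pushing the knob, so I'll continue.

Request:
carry_out(series="0.08 1.3 0 -0.12 0.55;0.08 1.3 0 -0.12 0.55;0.08 1.3 0 -0.12 0.55;0.08 1.3 0 -0.12 0.55;0.08 1.3 0 -0.12 0.55;0.08 1.3 0 -0.12 0.55;0.08 1.3 0 -0.12 0.55;0 0 0 0 0.55")

```text
clock: 11.3
tcp_pos: [0.5147, -0.068, 0.0042]
orientation: [-2.785, -1.452, -0.0]
contact_force: [-0.3, -0.3, -0.2]
grip_width: 0.0468
```

Request:
carry_out(series="0.04 0.6 0 -0.06 0.55;0.04 0.6 0 -0.06 0.55;0 0 0 0 0.55;0 0 0 0 0.55")

```text
clock: 11.8
tcp_pos: [0.5243, -0.0734, 0.0042]
orientation: [-2.693, -1.618, 0.001]
contact_force: [-2.0, 1.7, -1.0]
grip_width: 0.0471
```

```bash
python3 -c "
from st import *
st('s4')
look('w7',dict(lever_knob=.036,medal=.06))"
```

```text
clock 11.8 tcp [ 0.5243 -0.0734  0.0042] rad 0.1072 lever-angle of tcp 1.351 toolx lever ang 1.366 F [-2.   1.7 -1. ]
lever_knob [277.1, 230.6] 0.46 [ 0.51622175 -0.05782221  0.036     ] 0.09852820654698688 1.202878513081182
clock 11.9 tcp [ 0.5243 -0.0734  0.0042] tilt [[0.469, 0.883, -0.001], [0.883, -0.469, 0.0], [-0.0, -0.001, -1.0]] cam [ 0.556 -0.015  0.166]
lever_knob [225.9 259.5] 0.92 [ 0.5139 -0.0678  0.036 ]
```

View pics/w7.png

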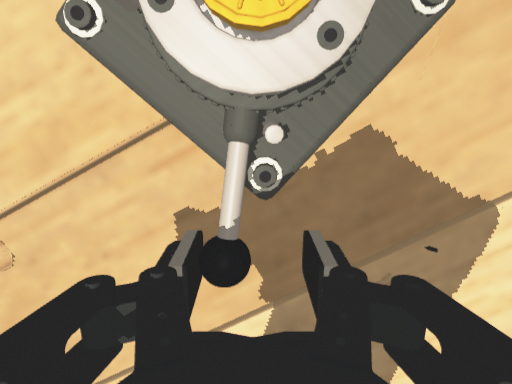

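View pics/s4.png

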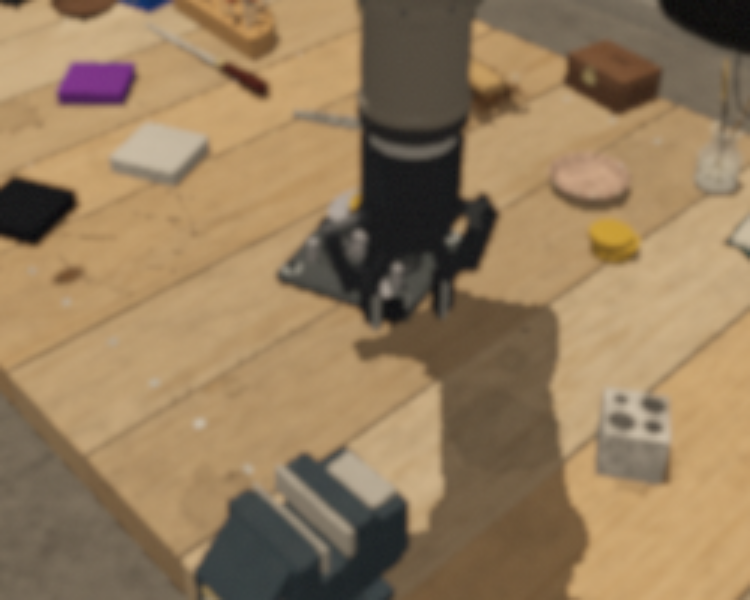

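Request:
carry_out(series="0.04 0.5 0 -0.05 0.55;0.03 0.4 0 -0.03 0.55;0 0 0 0 0.55;0 0 0 0 0.55")

```text
clock: 12.55
tcp_pos: [0.5298, -0.0755, 0.0038]
orientation: [-2.62, -1.725, 0.007]
contact_force: [-11.2, 6.0, 7.0]
grip_width: 0.0472
```

```bash
python3 -c "
from st import *
st('s5')
look('w8',dict(lever_knob=.036,medal=.06))"
```

```text
clock 12.55 tcp [ 0.5298 -0.0755  0.0038] rad 0.1065 lever-angle of tcp 1.406 toolx lever ang 1.449 F [-11.2   6.    7. ]
clock 12.65 tcp [ 0.5298 -0.0755  0.0038] tilt [[0.395, 0.919, -0.006], [0.919, -0.395, 0.001], [-0.001, -0.006, -1.0]] cam [ 0.557 -0.015  0.165]
lever_knob [224.9 260.5] 0.88 [ 0.5186 -0.0709  0.036 ]
```

View pics/w8.png

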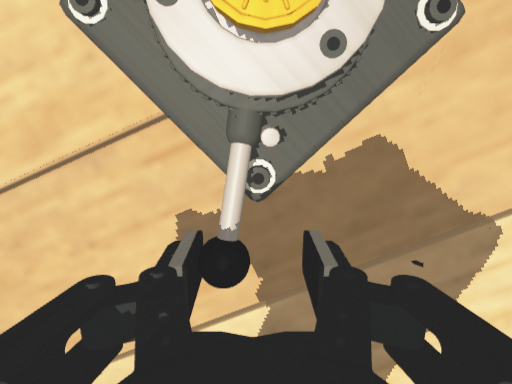

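Lever is at the stop: 13 N resisting, and the knob is where predicted. Back off, rise and look at the medal.

Request:
carry_out(series="0 -1.2 0 0 0.55;0 0 -4 0 0.55;0 0 -5 0.15 0.6;0 0 -5 0.15 0.6;0 0 -2 0.15 0.6;0 0 0 0.15 0.6;0 0 0 0.15 0.6;0 0 0 0 0.6")

```text
clock: 13.8
tcp_pos: [0.5228, -0.073, 0.1648]
orientation: [3.073, 0.646, 0.002]
contact_force: [0.1, -0.2, 0.0]
grip_width: 0.0514
```

Request:
carry_out(series="0 0 0 0 0.6;0 0 0 0 0.6")

```text
clock: 14.05
tcp_pos: [0.5223, -0.0726, 0.1643]
orientation: [3.074, 0.648, 0.0]
contact_force: [0.1, -0.6, -0.1]
grip_width: 0.0513
```

```bash
python3 -c "
from st import *
p,o=look('w9',dict(lever_knob=.036,medal=.06,collar_mouth=.056,bench_block=0))
print(np.array(o['qvel']).round(3),np.array(o['joints']).round(3),o['contact_force'])
t=spotter.trace(p,'medal')
for k in t[:2]:
  (c,ax,a)=cv2.fitEllipse(max(cv2.findContours(k['pixels'].astype('uint8'),0,1)[0],key=len)); print(k['confidence'],c,ax,back(p,c,.0635))
"
```

```text
clock 14.05 tcp [ 0.5223 -0.0726  0.1643] tilt [[0.915, 0.403, 0.0], [0.403, -0.915, -0.0], [0.0, 0.0, -1.0]] cam [ 0.583 -0.046  0.326]
lever_knob [250.2 180.6] 0.86 [ 0.5196 -0.0708  0.036 ]
medal [171.8  79.9] 0.82 [0.5742 0.0201 0.06  ]
[ 0.001  0.003 -0.     0.001 -0.002  0.001 -0.007] [ 0.627  0.385 -0.746  1.919  0.317  0.957 -1.423] [ 0.08621708 -0.58294288 -0.14260632]
0.62 (169.12570190429688, 76.59919738769531) (51.14641571044922, 56.78725814819336) [0.57576956 0.02191087 0.0635    ]
```

View pics/w9.png

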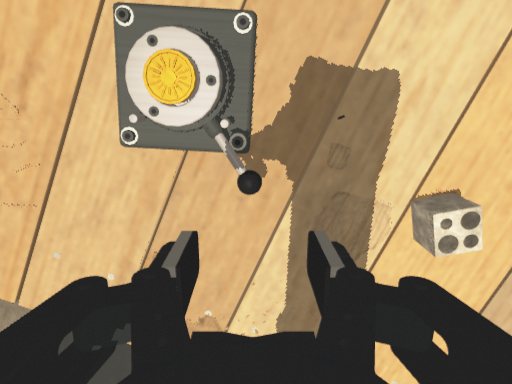

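Request:
carry_out(series="2.2 -1.6 0 0 0.6;2.2 -1.6 0 0 0.6;2.2 -1.6 0 0 0.6;2.1 -1.6 0 0 0.6;0 0 3.5 0 0.6;0 0 3.5 0 0.6;0 0 0 0 0.6;0 0 0 0 0.6")

```text
clock: 15.35
tcp_pos: [0.5769, 0.0214, 0.0954]
orientation: [-3.074, -0.646, -0.002]
contact_force: [-0.4, -0.4, 0.9]
grip_width: 0.0513
```

```bash
python3 -c "
from st import *
p,o=look('w10',dict(lever_knob=.036,medal=.06,collar_mouth=.056,bench_block=0))
print(np.array(o['qvel']).round(3),o['contact_force'])
t=spotter.trace(p,'medal')
for k in t[:2]:
  (c,ax,a)=cv2.fitEllipse(max(cv2.findContours(k['pixels'].astype('uint8'),0,1)[0],key=len)); print(k['confidence'],c,ax,back(p,c,.0635))
"
```

```text
clock 15.35 tcp [0.5769 0.0214 0.0954] tilt [[0.916, 0.402, 0.001], [0.402, -0.916, 0.0], [0.001, 0.0, -1.0]] cam [0.637 0.048 0.257]
lever_knob [252.8 185.8] 0.34 [0.5865 0.026  0.036 ]
medal [253.4 214.3] 0.8 [0.5748 0.0205 0.06  ]
collar_mouth [330.9 309.6] 0.48 [ 0.5298 -0.0602  0.056 ]
[ 0.004 -0.014 -0.004 -0.011  0.002 -0.004 -0.002] [-0.4314482  -0.41502607  0.93990572]
0.91 (252.86163330078125, 215.112060546875) (61.892433166503906, 64.18909454345703) [0.57525669 0.02103971 0.0635    ]
```

View pics/w10.png

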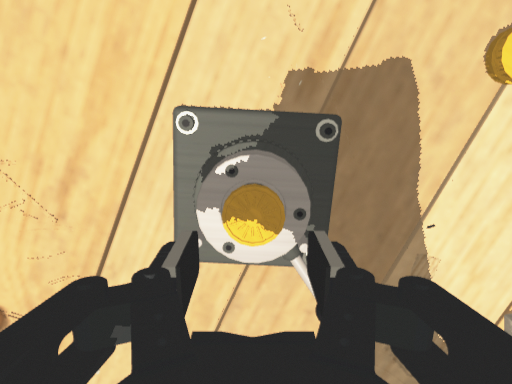

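Request:
carry_out(series="0 0 2 0 0.6;0 0 2 0 0.6;0 0 0.8 0 0.6;0 0 0 0 0.6;0 0 0 0 0.6")

```text
clock: 16.27
tcp_pos: [0.5765, 0.0213, 0.0466]
orientation: [-3.074, -0.646, -0.001]
contact_force: [0.2, 0.2, 0.2]
grip_width: 0.0514
```

Request:
carry_out(series="0 0 0.3 0 0.6;0 0 0 0 0.6")

```text
clock: 16.52
tcp_pos: [0.5762, 0.021, 0.0434]
orientation: [3.074, 0.645, 0.0]
contact_force: [0.9, 0.1, 0.2]
grip_width: 0.0512
```

```bash
python3 -c "
from st import *
p,o=look('w11',dict(medal=.06))
p=eyes.grab_frame('scene');cv2.imwrite('pics/s11.png',cv2.resize(p['color'][140:260,210:360],None,fx=5,fy=5))
"
```

```text
clock 16.525 tcp [0.5762 0.021  0.0434] tilt [[0.916, 0.402, 0.0], [0.402, -0.916, -0.0], [0.0, 0.0, -1.0]] cam [0.637 0.048 0.205]
medal [253.8 244.6] 0.91 [0.5764 0.0209 0.06  ]
```

View pics/w11.png

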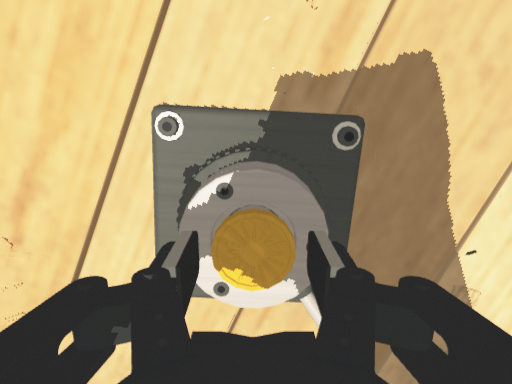

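View pics/s11.png

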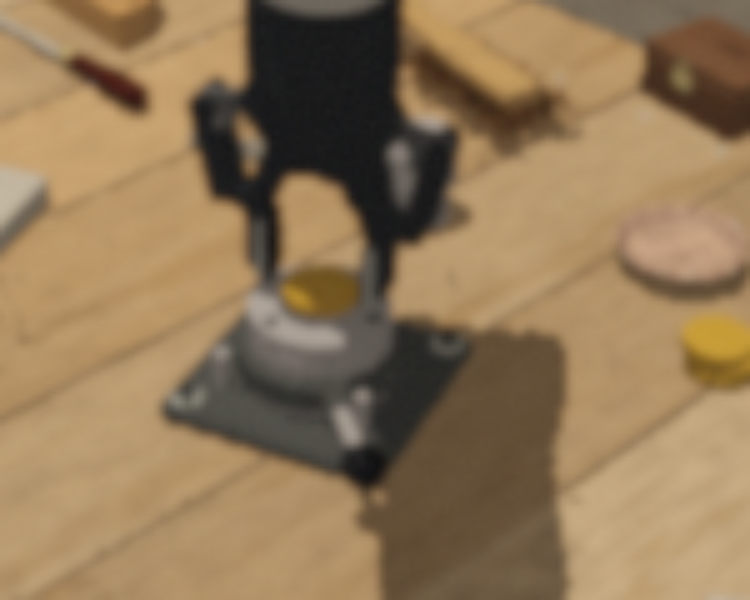

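Request:
carry_out(series="0 0 0.2 0 0.6;0 0 0 0 0.6")

```text
clock: 16.92
tcp_pos: [0.576, 0.021, 0.0412]
orientation: [-3.075, -0.645, 0.0]
contact_force: [-0.3, -1.1, 0.6]
grip_width: 0.0511
```

Request:
carry_out(series="0 0 0.2 0 0.6;0 0 0 0 0.6")

```text
clock: 17.18
tcp_pos: [0.576, 0.0211, 0.0391]
orientation: [-3.075, -0.645, 0.001]
contact_force: [0.3, -0.4, -0.2]
grip_width: 0.0514
```

Request:
carry_out(series="0 0 0.2 0 0.6;0 0 0 0 0.6")

```text
clock: 17.42
tcp_pos: [0.576, 0.0211, 0.0371]
orientation: [-3.075, -0.645, 0.001]
contact_force: [-0.2, 0.4, 0.2]
grip_width: 0.0512
```

Request:
carry_out(series="0 0 0.2 0 0.6;0 0 0 0 0.6")

```text
clock: 17.68
tcp_pos: [0.576, 0.021, 0.0351]
orientation: [3.075, 0.645, -0.0]
contact_force: [0.0, 0.2, 0.0]
grip_width: 0.0511
```

Request:
carry_out(series="0 0 0.2 0 0.6;0 0 0 0 0.6")

```text
clock: 17.92
tcp_pos: [0.5762, 0.0211, 0.0348]
orientation: [3.073, 0.645, -0.0]
contact_force: [-5.6, -1.3, 14.7]
grip_width: 0.0511
```

```bash
python3 -c "
from st import *
p=eyes.grab_frame('scene');cv2.imwrite('pics/s12.png',cv2.resize(p['color'][140:260,210:360],None,fx=5,fy=5))
"
```

View pics/s12.png

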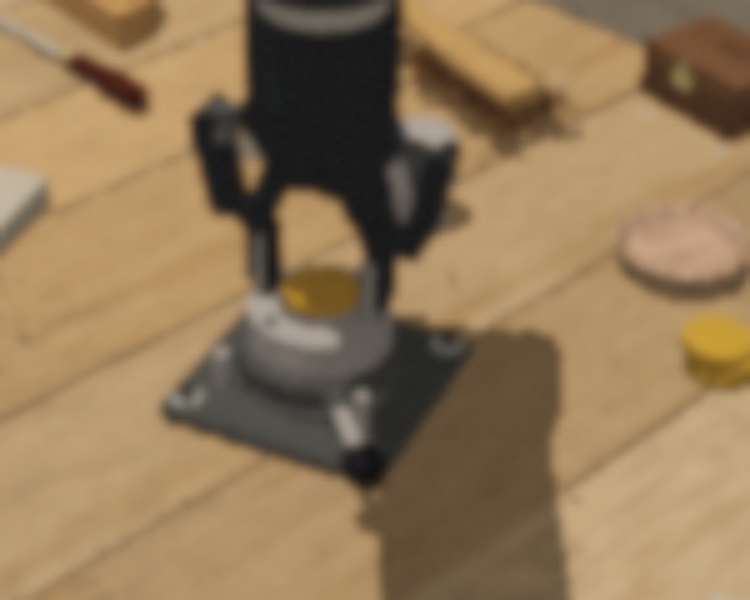

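Contact with the collar top at TCP z 0.0349, so the tips sit 21 mm behind the TCP at this opening. I'll raise slightly and close.

Request:
carry_out(series="0 0 -0.55 0 0.6;0 0 0 0 0.6;0 0 0 0 0.4;0 0 0 0 0.4;0 0 0 0 0.4;0 0 0 0 0.3;0 0 0 0 0.3;0 0 0 0 0.3", grip_force=40)

```text
clock: 18.98
tcp_pos: [0.5762, 0.021, 0.039]
orientation: [3.074, 0.645, 0.0]
contact_force: [-0.8, 0.5, 5.4]
grip_width: 0.0379
```

```bash
python3 -c "
from st import *
p,o=look('w13',dict(medal=.06))
print(o['contact_force'],o['grip_width'])
"
```

```text
clock 18.975 tcp [0.5762 0.021  0.039 ] tilt [[0.916, 0.402, 0.0], [0.402, -0.916, -0.0], [-0.0, 0.0, -1.0]] cam [0.637 0.048 0.201]
medal [252.8 250.2] 0.8 [0.5754 0.021  0.06  ]
medal [251.9 207.6] 0.55 [0.5947 0.03   0.06  ]
[-0.83320517  0.46234875  5.35281661] 0.03794335055185133
```

View pics/w13.png

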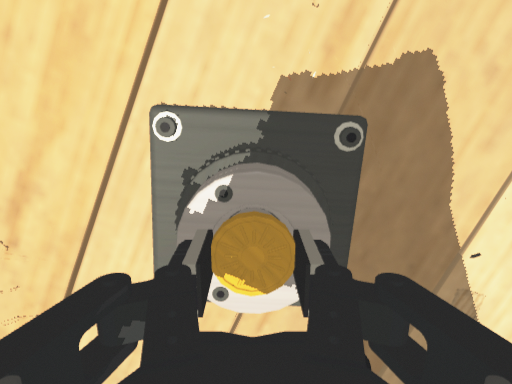

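Request:
carry_out(series="0 0 -0.3 0 0.3;0 0 -0.5 0 0.3;0 0 -1 0 0.3;0 0 -2 0 0.3;0 0 0 0 0.3")

```text
clock: 19.7
tcp_pos: [0.5778, 0.0214, 0.0792]
orientation: [3.074, 0.645, 0.006]
contact_force: [0.2, 0.4, -1.3]
grip_width: 0.0376
```

```bash
python3 -c "
from st import *
p,o=look('w14',dict(medal=.09))
print(o['contact_force'],o['grip_width'])
p=eyes.grab_frame('scene');cv2.imwrite('pics/s14.png',cv2.resize(p['color'][140:260,210:360],None,fx=5,fy=5))
p=eyes.grab_frame('top')
for n in ['bench_block']:
  for k in spotter.trace(p,n)[:4]:
    P=np.argwhere(k['pixels'])[:,::-1].astype(np.float32); rc=cv2.minAreaRect(P); B=cv2.boxPoints(rc); print(k['uv'],k['confidence'],rc, back(p,rc[0],.018)); W=[back(p,b,.018)[:2] for b in B];print(np.round(W,4).tolist(), p['color'][int(k['uv'][1]),int(k['uv'][0])])
"
```

```text
clock 19.7 tcp [0.5778 0.0214 0.0792] tilt [[0.916, 0.402, 0.004], [0.402, -0.916, 0.0], [0.004, 0.001, -1.0]] cam [0.638 0.048 0.241]
medal [255.4 249.3] 0.62 [0.5735 0.0185 0.09  ]
[ 0.15230567  0.36843001 -1.29197278] 0.037648653865117
[130.8, 196.6] 0.91 ((131.00001525878906, 194.50001525878906), (26.16295051574707, 24.748737335205078), 45.0) [0.5682552  0.46283511 0.018     ]
[[0.5708, 0.5179], [0.6242, 0.4658], [0.5658, 0.4078], [0.513, 0.4599]] [125  67 127]
[185.0, 252.8] 0.75 ((185.60000610351562, 254.2000274658203), (25.043960571289062, 25.93838882446289), 63.43495178222656) [0.38453633 0.29449536 0.018     ]
[[0.4016, 0.3463], [0.4349, 0.2767], [0.3676, 0.2428], [0.3347, 0.312]] [39 53 65]
[184.1, 200.0] 0.65 ((187.2000274658203, 203.89999389648438), (25.043960571289062, 24.59674644470215), 63.43495178222656) [0.5363016  0.29069317 0.018     ]
[[0.5547, 0.3416], [0.5876, 0.2744], [0.5179, 0.24], [0.4856, 0.3068]] [157 191 212]
```

View pics/s14.png

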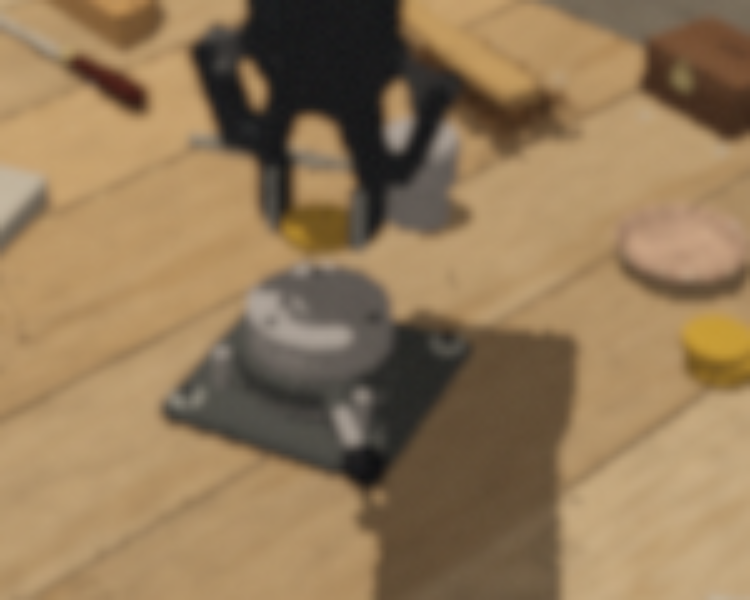

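View pics/w14.png

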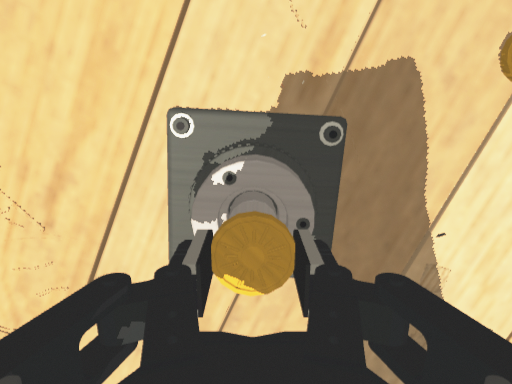

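Request:
carry_out(series="0 0 -2.5 0 0.3;0 -2 -2.5 0 0.3;0 -4.4 0 0 0.3;-0.5 -4.5 0 0 0.3;-0.5 -4.5 0 0 0.3;0 -4.5 0 0 0.3;0 -4.5 0 0 0.3;0 -2 0 0 0.3")

```text
clock: 20.95
tcp_pos: [0.459, 0.2616, 0.1267]
orientation: [-3.072, -0.651, 0.001]
contact_force: [0.1, -0.4, -1.0]
grip_width: 0.0378
```

Request:
carry_out(series="0 0 0 0 0.3;0 0 0 0 0.3;0 0 0 0 0.3")

```text
clock: 21.32
tcp_pos: [0.4615, 0.2572, 0.1265]
orientation: [3.075, 0.641, -0.001]
contact_force: [0.1, 0.5, -0.5]
grip_width: 0.0377
```

```bash
python3 -c "
from st import *
p,o=look('w15',dict(bench_block=0))
print(o['contact_force'],o['grip_width'],np.array(o['joints']).round(2),np.array(o['qvel']).round(3))
for k in spotter.trace(p,'bench_block')[:4]:
    P=np.argwhere(k['pixels'])[:,::-1].astype(np.float32); print(k['uv'],k['confidence'],len(P),P.min(0),P.max(0))
"
```

```text
clock 21.325 tcp [0.4615 0.2572 0.1265] tilt [[0.917, 0.4, -0.0], [0.4, -0.917, -0.001], [-0.001, 0.001, -1.0]] cam [0.522 0.284 0.288]
bench_block [255.7  89.8] 0.72 [0.5342 0.2866 0.    ]
bench_block [184.6 237.3] 0.68 [0.3823 0.2948 0.    ]
[ 0.07302853  0.51968385 -0.46219927] 0.037669945435120866 [-0.    0.45 -0.78  1.95  0.41  0.9  -2.15] [-0.001  0.    -0.003 -0.001 -0.003  0.    -0.002]
[52.7, 6.6] 0.9 1034 [23.  0.] [95. 22.]
[254.8, 84.4] 0.86 9214 [203.  36.] [298. 137.]
[168.3, 227.0] 0.74 4153 [134. 200.] [221. 282.]
```

View pics/w15.png

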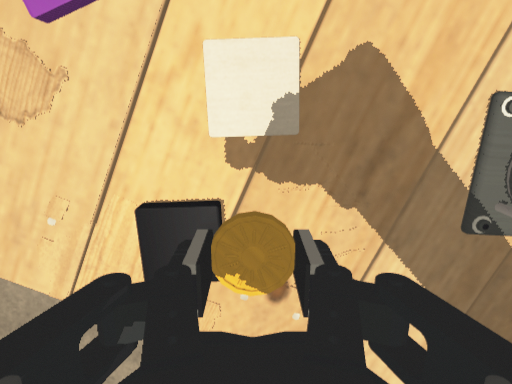

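```bash
python3 -c "
from st import *
o=r.get_obs();p=wristcam(eyes.grab_frame('wrist'),o)
W=np.array([back(p,u,.018)[:2] for u in [(204,40),(299,37),(299,134.5),(210,137)]]);print(W.round(4),W.mean(0),[np.hypot(*(W[i]-W[i-1])) for i in range(4)])
d=W.mean(0)-np.array(o['tcp_pos'])[:2];M=Ro.from_rotvec(o['orientation']).as_matrix()[:2,:2];print(M.T@d,np.array(o['tcp_pos']))
"
```

```text
[[0.5508 0.3386]
 [0.5821 0.2723]
 [0.5152 0.24  ]
 [0.4836 0.307 ]] [0.53292877 0.28946097] [np.float64(0.07429707499999662), np.float64(0.07336178160403428), np.float64(0.07438020494025062), np.float64(0.07407053619484659)]
[ 0.07828976 -0.00021867] [0.46128419 0.25789536 0.12671765]
```

Request:
carry_out(series="2.6 0 0 0 0.3;2.6 0 0 0 0.3;2.6 0 0 0 0.3;0 0 3 0 0.3;0 0 3 0 0.3;0 0 2 0 0.3;0 0 0 0 0.3;0 0 0 0 0.3")

```text
clock: 22.52
tcp_pos: [0.5328, 0.2907, 0.0478]
orientation: [-3.074, -0.645, -0.002]
contact_force: [0.5, 0.9, -1.0]
grip_width: 0.038
```

```bash
python3 -c "
from st import *
p,o=look('w16',dict(medal=.067))
print(o['contact_force'],o['grip_width'],np.array(o['qvel']).round(3))
p=eyes.grab_frame('scene');cv2.imwrite('pics/s16.png',cv2.resize(p['color'][110:230,140:290],None,fx=5,fy=5))
"
```

```text
clock 22.525 tcp [0.5328 0.2907 0.0478] tilt [[0.916, 0.402, 0.001], [0.402, -0.916, 0.001], [0.001, -0.0, -1.0]] cam [0.593 0.318 0.21 ]
medal [255.2 251.6] 0.79 [0.531 0.289 0.067]
[ 0.50729944  0.91103606 -1.02718797] 0.03795790022482531 [ 0.001 -0.01  -0.003 -0.006  0.001 -0.001 -0.   ]
```

View pics/w16.png

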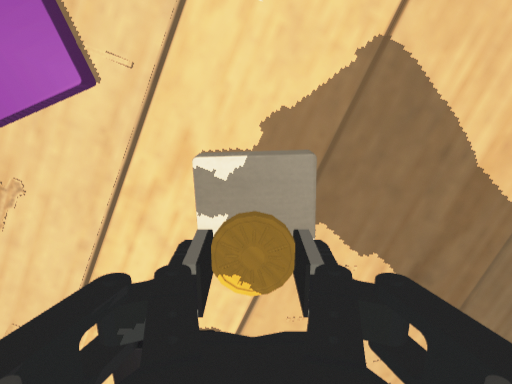

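View pics/s16.png

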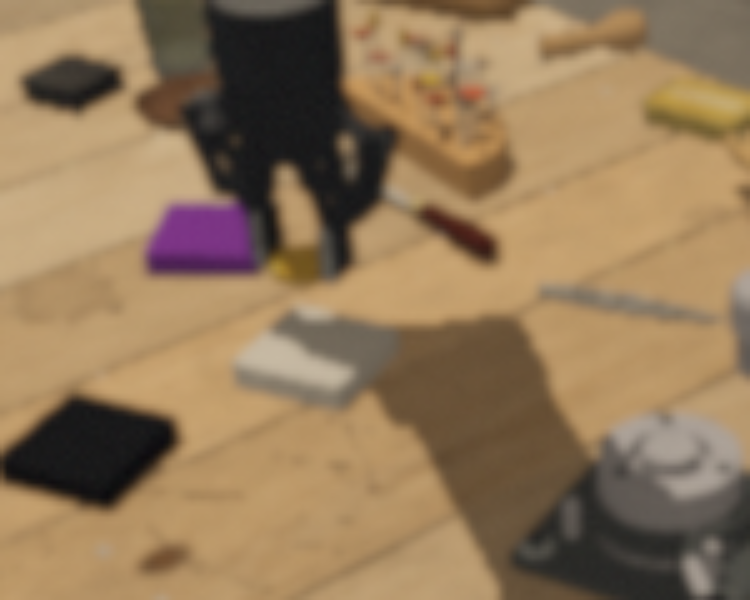

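Request:
carry_out(series="0 0 1.5 0 0.3;0 0 1.5 0 0.3;0 0 0.8 0 0.3;0 0 0.4 0 0.3;0 0 0 0 0.3;0 0 0 0 0.3")

```text
clock: 23.42
tcp_pos: [0.5325, 0.2904, 0.0052]
orientation: [-3.074, -0.645, -0.001]
contact_force: [0.4, -0.2, -0.6]
grip_width: 0.0378
```

Request:
carry_out(series="0 0 0.2 0 0.3;0 0 0 0 0.3")

```text
clock: 23.68
tcp_pos: [0.5323, 0.2901, 0.0028]
orientation: [3.075, 0.645, 0.0]
contact_force: [-1.3, 0.3, -0.5]
grip_width: 0.038
```

Request:
carry_out(series="0 0 0.2 0 0.3;0 0 0 0 0.3")

```text
clock: 23.92
tcp_pos: [0.5322, 0.29, 0.0006]
orientation: [3.075, 0.645, -0.0]
contact_force: [-0.3, 0.3, -0.4]
grip_width: 0.0382
```

Request:
carry_out(series="0 0 0.1 0 0.3;0 0 0 0 0.3")

```text
clock: 24.18
tcp_pos: [0.5322, 0.2901, -0.0003]
orientation: [3.075, 0.645, -0.0]
contact_force: [0.1, 1.0, -1.3]
grip_width: 0.0377
```

Request:
carry_out(series="0 0 0.1 0 0.3;0 0 0 0 0.3")

```text
clock: 24.42
tcp_pos: [0.5322, 0.2901, -0.0013]
orientation: [3.075, 0.645, -0.0]
contact_force: [0.4, 0.5, -1.4]
grip_width: 0.0378
```

Request:
carry_out(series="0 0 0.1 0 0.3;0 0 0 0 0.3")

```text
clock: 24.68
tcp_pos: [0.5323, 0.2902, -0.0015]
orientation: [3.074, 0.645, 0.0]
contact_force: [-1.9, -2.1, 7.2]
grip_width: 0.0382
```

Contact with 7 N. Opening slowly.

Request:
carry_out(series="0 0 0 0 0.44;0 0 0 0 0.46;0 0 0 0 0.48;0 0 0 0 0.52;0 0 0 0 0.58;0 0 0 0 0.65;0 0 0 0 0.65")

```text
clock: 25.55
tcp_pos: [0.5322, 0.2902, -0.0023]
orientation: [-3.075, -0.645, 0.0]
contact_force: [-0.3, -0.4, 0.2]
grip_width: 0.0554
```

Request:
carry_out(series="0 0 -1 0 0.65;0 0 -2 0 0.65;0 0 -4 0 0.65;-4 0 -4 0 0.65;-4 0 0 0 0.65;0 0 0 0 0.65;0 0 0 0 0.65;0 0 0 0 0.65")

```text
clock: 26.55
tcp_pos: [0.46, 0.2585, 0.1082]
orientation: [-3.074, -0.644, -0.001]
contact_force: [-0.1, 0.7, 0.4]
grip_width: 0.0555
```

```bash
python3 -c "
from st import *
p,o=look('w17',dict(medal=.018,bench_block=0))
print(o['contact_force'],o['grip_width'],np.array(o['qvel']).round(3))
k=spotter.trace(p,'medal')[0]
c=cv2.fitEllipse(max(cv2.findContours(k['pixels'].astype('uint8'),0,1)[0],key=len)); print(c,back(p,c[0],.025))
p=eyes.grab_frame('scene');cv2.imwrite('pics/s17.png',cv2.resize(p['color'][110:230,140:290],None,fx=5,fy=5))
"
```

```text
clock 26.55 tcp [0.46   0.2585 0.1082] tilt [[0.916, 0.402, 0.001], [0.402, -0.916, 0.001], [0.001, -0.001, -1.0]] cam [0.52  0.285 0.27 ]
medal [252.8  88.4] 0.63 [0.5312 0.2903 0.018 ]
bench_block [181.6 247.7] 0.74 [0.379  0.2944 0.    ]
[-0.1296684   0.73098312  0.39680095] 0.055499032038037056 [-0.002  0.007  0.003  0.004 -0.001 -0.001 -0.002]
((252.62657165527344, 86.55609130859375), (54.30066680908203, 56.38835525512695), 174.9016571044922) [0.53204306 0.29074434 0.025     ]
```

View pics/w17.png

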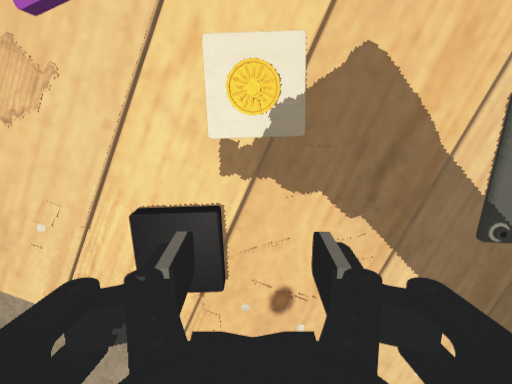

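View pics/s17.png

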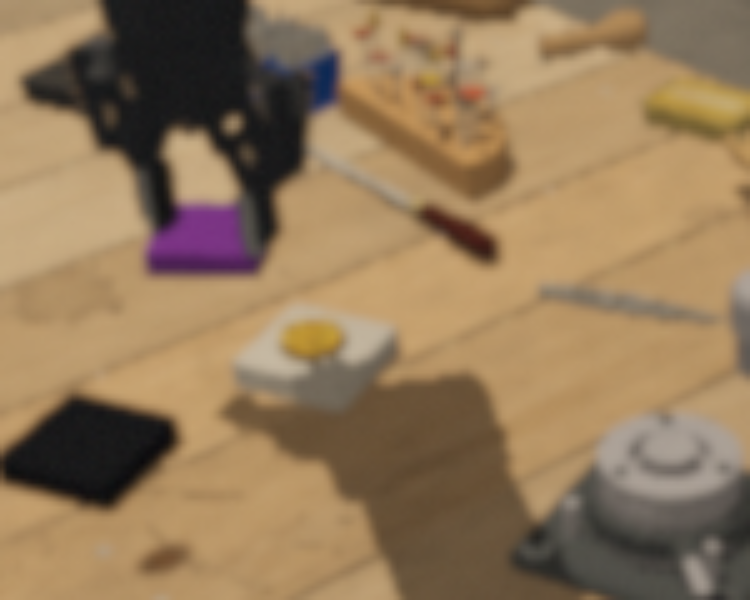

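The medal is centred, flat and face up. Next, the lever back.

Request:
carry_out(series="-1 4.1 0 0 0.55;-1 4.1 0 0 0.55;-1 4.1 0 0 0.55;-1 4.1 0 0 0.55;-1 4.1 0 0 0.55;-1 4.1 0 0 0.55;-1 4.1 0 0 0.55;-0.9 3.9 0 0 0.55")

```text
clock: 27.8
tcp_pos: [0.518, -0.0737, 0.1077]
orientation: [-3.075, -0.645, -0.0]
contact_force: [0.0, 0.4, -0.7]
grip_width: 0.0468
```

Request:
carry_out(series="0 0 0 -0.15 0.55;0 0 0 -0.15 0.55;0 0 0 -0.15 0.55;0 0 0 -0.15 0.55;0 0 2 0 0.55;0 0 2 0 0.55;0 0 0 0 0.55;0 0 0 0 0.55")

```text
clock: 28.8
tcp_pos: [0.5178, -0.0719, 0.0676]
orientation: [-2.746, -1.525, 0.0]
contact_force: [0.6, 0.4, -0.8]
grip_width: 0.0468
```

```bash
python3 -c "
from st import *
st('s18')
look('w18',dict(lever_knob=.036))"
```

```text
clock 28.8 tcp [ 0.5178 -0.0719  0.0676] rad 0.1092 lever-angle of tcp 1.293 toolx lever ang 1.298 F [ 0.6  0.4 -0.8]
lever_knob [280.5, 232.2] 0.59 [ 0.51808869 -0.06752729  0.036     ] 0.10536850955041817 1.2729021832450789
clock 28.9 tcp [ 0.5182 -0.0721  0.0682] tilt [[0.529, 0.849, 0.001], [0.849, -0.529, -0.0], [0.0, 0.001, -1.0]] cam [ 0.553 -0.016  0.23 ]
lever_knob [250.8 212.1] 0.76 [ 0.5174 -0.0711  0.036 ]
```

View pics/w18.png

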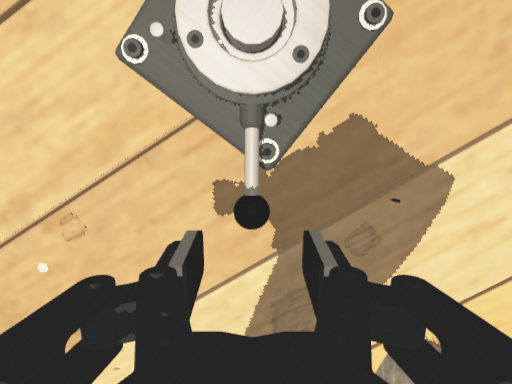

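Request:
carry_out(series="0 0 2.4 0 0.55;0 0 2.4 0 0.55;0 0 1.6 0 0.55;0 0 0 0 0.55;0.08 -1.3 0 0.12 0.55;0.08 -1.3 0 0.12 0.55;0.08 -1.3 0 0.12 0.55;0.08 -1.3 0 0.12 0.55")

```text
clock: 30.0
tcp_pos: [0.4828, -0.0362, 0.0049]
orientation: [3.031, 0.82, 0.003]
contact_force: [2.4, -2.1, -2.5]
grip_width: 0.0472
```

Request:
carry_out(series="0.08 -1.3 0 0.12 0.55;0.08 -1.3 0 0.12 0.55;0.08 -1.3 0 0.12 0.55;0.08 -1.3 0 0.12 0.55;0.08 -1.3 0 0.12 0.55;0.08 -1.3 0 0.12 0.55;0 0 0 0 0.55;0 0 0 0 0.55")

```text
clock: 31.0
tcp_pos: [0.4693, 0.0402, 0.0043]
orientation: [-3.128, 0.288, -0.002]
contact_force: [-0.3, 1.1, -0.1]
grip_width: 0.047
```

```bash
python3 -c "
from st import *
st('s19')
look('w19',dict(lever_knob=.036))"
```

```text
clock 31.0 tcp [0.4693 0.0402 0.0043] rad 0.1085 lever-angle of tcp 0.101 toolx lever ang 0.1 F [-0.3  1.1 -0.1]
lever_knob [238.9, 219.2] 0.55 [0.47655762 0.03841774 0.036     ] 0.10104371277600904 0.10573060036071702
clock 31.1 tcp [0.4691 0.0399 0.0041] tilt [[0.983, -0.184, 0.001], [-0.184, -0.983, 0.0], [0.001, -0.001, -1.0]] cam [0.534 0.028 0.166]
lever_knob [276.8 257.1] 0.93 [0.468  0.0299 0.036 ]
```

View pics/w19.png

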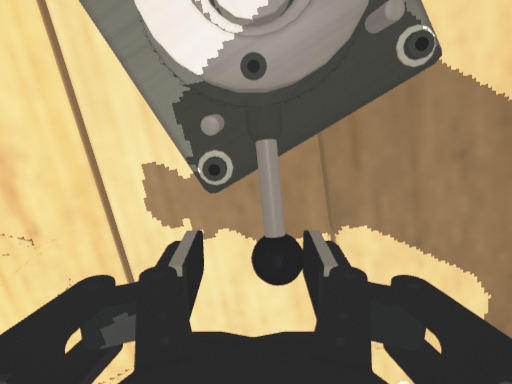

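Lever angle is about 0.2; two more small pushes to the stop.

Request:
carry_out(series="0.06 -1 0 0.09 0.55;0.05 -0.8 0 0.07 0.55;0 0 0 0 0.55;0 0 0 0 0.55")

```text
clock: 31.7
tcp_pos: [0.4735, 0.0571, 0.0037]
orientation: [-3.095, 0.539, 0.0]
contact_force: [-1.1, 0.4, -0.6]
grip_width: 0.0472
```

Request:
carry_out(series="0.03 -0.5 0 0.03 0.55;0 0 0 0 0.55;0 0 0 0 0.55")

```text
clock: 32.08
tcp_pos: [0.4751, 0.0619, 0.0037]
orientation: [3.086, -0.587, -0.001]
contact_force: [-3.2, -2.3, 0.9]
grip_width: 0.0468
```

Request:
carry_out(series="0.03 -0.5 0 0.03 0.55;0 0 0 0 0.55;0 0 0 0 0.55")

```text
clock: 32.45
tcp_pos: [0.4762, 0.0634, 0.0034]
orientation: [3.071, -0.637, -0.004]
contact_force: [-5.4, -8.9, 4.0]
grip_width: 0.047
```

```bash
python3 -c "
from st import *
st('s20')
look('w20',dict(lever_knob=.036))"
```

```text
clock 32.45 tcp [0.4762 0.0634 0.0034] rad 0.1086 lever-angle of tcp -0.122 toolx lever ang -0.125 F [-5.4 -8.9  4. ]
lever_knob [233.6, 216.2] 0.75 [0.47438497 0.05700767 0.036     ] 0.1079741815655614 -0.060913008359051
lever_knob [273.0, 202.4] 0.62 [0.58866091 0.03283304 0.036     ] 0.01767491061597502 -2.08531144378591
clock 32.55 tcp [0.4761 0.0634 0.0034] tilt [[0.918, -0.398, -0.004], [-0.398, -0.918, -0.004], [-0.002, 0.006, -1.0]] cam [0.537 0.038 0.165]
lever_knob [284.3 260.8] 0.78 [0.4702 0.0516 0.036 ]
```

View pics/w20.png

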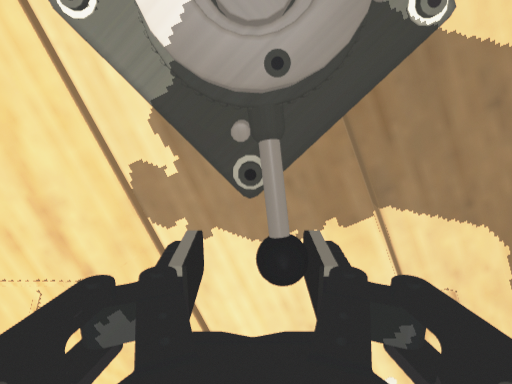

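Stop reached: about 11 N, knob at lever angle ≈ 0. Back off, rise, verify.

Request:
carry_out(series="0 1.3 0 0 0.55;0 0 -3 0 0.55;0 0 -5 0 0.55;-2 0 -5 0 0.55;-2 0 -5 0 0.55;0 0 -4 0 0.55;0 0 0 0 0.55;0 0 0 0 0.55")

```text
clock: 33.65
tcp_pos: [0.4362, 0.0705, 0.2237]
orientation: [-3.077, 0.634, -0.002]
contact_force: [0.1, 0.1, -0.4]
grip_width: 0.047
```

```bash
python3 -c "
from st import *
st('s21')
p,o=look('w21',dict(lever_knob=.036,collar_mouth=.056))
for k in spotter.mark_of(p,'lever_knob')[:1]:
  e=back(p,k['uv'],.036)[:2]-C;print((np.arctan2(e[1],e[0])%(2*np.pi))-(np.pi-.284))
p=eyes.grab_frame('scene')
for q,z in dict(dapping_block=0,top_die=0,blank_1=0,medal=.018).items(): print(q,[(back(p,d['uv'],z).round(3),round(d['confidence'],2)) for d in spotter.mark_of(p,q)[:2]])
cv2.imwrite('pics/s22.png',cv2.resize(p['color'][110:310,120:380],None,fx=3,fy=3))
print(o['contact_force'])"
```

```text
clock 33.65 tcp [0.4362 0.0705 0.2237] rad 0.1485 lever-angle of tcp -0.059 toolx lever ang -0.122 F [ 0.1  0.1 -0.4]
lever_knob [236.1, 214.2] 0.57 [0.4842263 0.0592027 0.036    ] 0.09960075806663238 -0.11508816766031682
clock 33.75 tcp [0.4355 0.0703 0.2228] tilt [[0.919, -0.395, -0.001], [-0.395, -0.919, 0.0], [-0.001, 0.0, -1.0]] cam [0.496 0.045 0.384]
lever_knob [255.3 128.7] 0.85 [0.4718 0.0525 0.036 ]
collar_mouth [240.8  12.4] 0.87 [0.5752 0.0229 0.056 ]
-0.01356845709265464
dapping_block [(array([0.616, 0.064, 0.   ]), 0.65), (array([ 0.556, -0.263,  0.   ]), 0.56)]
top_die [(array([0.732, 0.105, 0.   ]), 0.67)]
blank_1 [(array([ 0.75 , -0.114,  0.   ]), 0.54), (array([ 0.757, -0.114,  0.   ]), 0.46)]
medal [(array([0.544, 0.298, 0.018]), 0.45)]
[ 0.16327098 -0.5226601  -0.48911713]
```

View pics/w21.png

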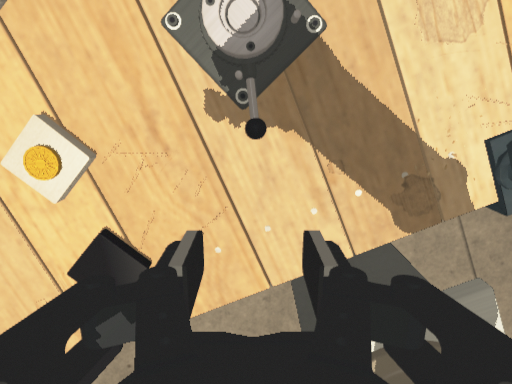

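View pics/s22.png

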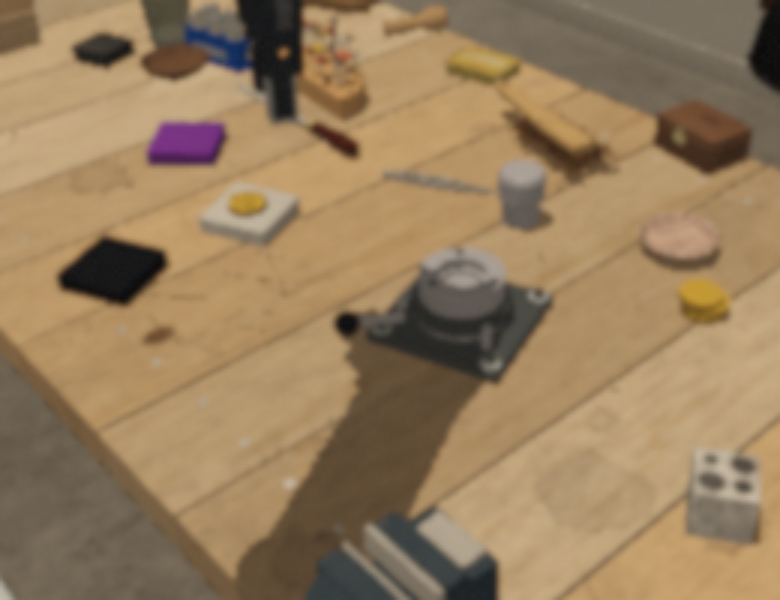

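All good: the medal is centred on the block, the lever is at rest, the bystanders haven't moved and the arm is clear.

```bash
python3 -c "
from bench import r
print(r.hand_in())"
```

```text
the job is handed in; nothing more can be done
None
```

I did the job in full and handed it in at about 34 s; no verdict was reported.

**What I did**
- I swung the lever to its far stop. It resisted with about 13 N, and the knob was where the stop should put it.
- I gripped the raised medal and lowered it onto the bench block until it met about 7 N, then opened the fingers slowly.
- I swung the lever back to its rest stop, which resisted with about 11 N, and moved the arm clear.

**Last checks**
- **Medal:** face up, looking flat on the silver block. After release its centre was within about 2 mm of the block's.
- **Lever:** about −0.01 rad in the wrist view. The scene camera's estimate was looser, at −0.12 rad.
- **Dapping block, top die and blanks:** unmoved within the networks' error. The best-scored hit for the dapping block was false, landing near the die; the second matched its starting place.
- **Arm:** contact force near zero, touching nothing.

**What went wrong or disagreed**
- My first lever swing passed over the knob without moving it. Partly open, the fingertips stood about 21 mm behind the TCP, not 8 mm ahead of it. I measured this by touching the collar and corrected for it.
- At placing, the fingertips may have touched the block just before the medal did. In that case the medal settled the last 1–2 mm, far less than a 10 mm fall.

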